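# Scrape the offcuts into the trough

### The arm

A 6-joint arm with a two-finger parallel gripper is mounted at the origin on a cart in front of the work surface, level with it; the furniture and walls round the work are solid. World frame = base frame: x ahead of the robot, y to its left, z up, the work surface at z = 0. Lengths are in m, angles in rad, forces in N, time in s.
With the tool pointing down it reaches from about 0.35 to 0.775 m from the base axis. Payload 7.3 kg.
Tool frame: the origin (TCP) lies at the centre of the arm's flange, where the gripper is bolted on; the fingertips stand 178 mm ahead of it and the grasp point (between the pads) lies 159 mm ahead of it; x points along the fingers, y is the direction in which the jaws open and shut, and the axes are right-handed (so a half turn about x gives the same grasp; the last joint's range is limited). The gripper opens to 92 mm and grips with 3 to 60 N. Pads are 19 mm wide; open, the fingers measure 130 mm over their backs; the gripper's body (75 mm by 190 mm) begins 47 mm behind the grasp point.
Start: joints at [-1.377, 0.342, 1.524, -0, 1.275, -0.146], TCP at [0.175, -0.495, 0.405] pointing down, gripper open.
Joint ranges: [-2.53, 2.53], [-0.77, 2.02], [0.04, 2.7], [-1, 4.14], [0.28, 2.66], [-3.11, 3.11]. Speed limits (rad/s): [2.57, 2.57, 3.14, 3.14, 3.14, 3.14].

### API

Orientations are given as [roll, pitch, yaw] about the fixed x, y, z axes, in that order (R = Rz(yaw) Ry(pitch) Rx(roll)).
In Python, from cell import readout, cams, workorder gives the robot as it stands.
- The arm moves only by the shell command python3 -m inch 'ROWS' [FORCE]. ROWS is text: rows parted by semicolons, each of 5 numbers parted by spaces: the shift along the world's x, y, z in mm, then the turn about the world's z in rad, then the opening, from 0 (shut) to 1 (fully open). A call has 1 to 8 rows; each row shifts and turns the commanded pose from where the row before left it; what a row does not reach is not made up. A row lasts 1/12 s, in which the tool goes at most 41.7 mm and 7.16 degrees, less where a joint would pass 70% of its speed; a pose out of reach is approached as far as the arm can. A call is refused whole if a number of a shift passes 41.7 or a number of a turn 0.125, either way. A call with a gripper value outside its range is refused whole. The fingers move at their own pace and stop on an object; FORCE is the grip in N (left out, the last holds). Time passes only in rows, so rows that do not move let the fingers close. It gives the time, the measured TCP pose, the force and the opening at its end, in the units of the state.
- readout.observe(): the state, without advancing time (a new reading comes with each control period).
- cams.read_camera(name): name is "side" or "top" or "wrist"; returns a dict with "color" (400x640x3 uint8, red, green, blue), "fx", "fy", "cx", "cy" (pixels), "world_to_cam" (4x4, takes a point from world to camera coordinates); the wrist camera has in their place "T_tool_cam" (4x4, takes a point from camera to tool coordinates, whose origin is the TCP and whose axes are the tool frame's). Camera axes: x right, y down, z forward; pixel columns grow to the right and rows downward; lengths in m; the calibration is good to about 2 mm. A picture is of the moment at which its call begins: read the wrist's pose just before it. There is no depth.
- workorder.hand_in(): hands the job in, once; it reports no verdict.
The state is a dict: "time": time; "qpos": joint angles; "qvel": joint speeds; "joint_efforts": joint torques, N m; "tool_pos": TCP position; "tool_rot": TCP orientation; "contact_force": force on the tool from outside, world axes, zero at the start; "torque": the same for the moment, N m; "opening": finger opening in m.
Only numpy, scipy, OpenCV 4.12 (cv2) and the standard library are available. Lean on these libraries where they do the work, as an engineer would, in place of code of your own. Each camera call takes 0.05 s, during which the arm holds its last target.

### The job

Clear the trimming board: take the scraper block and use it to sweep all four white offcuts along the deck into the catch trough at the end of the board, without touching the offcuts with the gripper or arm. Then stand the scraper upright on the cabinet top beside the board and let go, leaving the pot, the tape roll and the dropper bottle where they are.

Things in the scene. Friction and masses are not known exactly. Their poses are not given: they have to be found in the camera images.
- board: Trimming board, fixed: grey deck, an aluminium rail along both long sides, catch trough at its -y end. Origin: deck centre in plan, at cabinet-top level; z up, x across. Deck: y -110 to 110 mm, top at z 46 mm; rails' inner faces at x +-65 mm, 9 mm above the deck; end at y 110 mm open, no lip. Offcuts start between y -90 and 45 mm; the rest of the deck is free.
- trough (a point): Centre of the catch trough's floor, board axes; 152 mm along the board's -y from the board's origin, floor 8 mm above the cabinet top, 38 mm below the deck. Open-topped; inside 130 mm across (x) by 85 mm along the board (y), adjoining the deck's edge. Side walls 55 mm, end wall 62 mm above the cabinet top.
- scraper_mid (a point): Scraper block, pale wood on a black rubber foot, standing; 112 mm long (x), 36 mm thick (y), 80 mm high (z), about 180 g. Point: its centre, 40 mm above the underside. From 46 to 80 mm up it is a grip ridge 84 mm long, 26 mm thick, grasped across its thickness from above. Centred square on the deck it leaves 9 mm to each rail.
- chip_a_mid (a point): Loose white rectangular offcut, 24 x 18 mm, 12 mm thick, 12 g, lying flat on the deck (order and place vary). This point is its centre, 6 mm above its underside.
- chip_b_mid (a point): Loose white five-sided offcut, about 27 mm across its corners, 12 mm thick, 12 g, lying flat on the deck (order and place vary). This point is its centre, 6 mm above its underside.
- chip_c_mid (a point): Loose white rectangular offcut, 30 x 16 mm, 12 mm thick, 12 g, lying flat on the deck (order and place vary). This point is its centre, 6 mm above its underside.
- chip_d_mid (a point): Loose white six-sided offcut, 27 mm across its corners, 12 mm thick, 12 g, lying flat on the deck (order and place vary). This point is its centre, 6 mm above its underside.
- pot: Bystander: white screw-cap specimen pot, 50 mm across, 55 mm high; origin at the centre of its underside. The pot and the scraper stand on opposite sides of the board; which is on which side varies.
- tape: Bystander: roll of tape lying flat, about 60 mm across, 20 mm high; origin at the centre of its underside.
- dropper: Bystander: amber dropper bottle, 33 mm across, 82 mm high, behind the board; origin at the centre of its underside.

How it is judged:
By the outcome, as a careful person would: the job done as asked, in the order asked, and still so for the second after the job is handed in, with the robot touching nothing.
It also fails if it takes over 48 s, if anything falls off the work surface, if the arm or the gripper's body presses on something with over 40 N, if the wrist force passes 120 N, or if a joint passes its speed limit or range.

## Working session

There is one attempt and no reset: what is moved stays moved. The work goes in short steps, Python scripts to look and compute and a shell command to move; the robot and the scene stay as the last step left them, time stands still between calls to the robot, and variables do not carry over. Pictures are saved under pics/ and viewed, and the job is handed in when it is done.

```bash
ls; mkdir -p pics; python3 - <<'E'
from cell import readout, cams
import cv2
print(readout.observe())
for n in ("side","top","wrist"):
    c=cams.read_camera(n); cv2.imwrite(f"pics/{n}0.png",c["color"][:,:,::-1])
    print(n,{k:v for k,v in c.items() if k!="color"})
E
```

```text
pics
{'time': 0.0, 'qpos': array([-1.37699146e+00,  3.42711270e-01,  1.52503666e+00, -3.89804502e-05,
        1.27538443e+00, -1.46002994e-01]), 'qvel': array([-0.00021485,  0.00051961,  0.00049758,  0.00076035, -0.00034416,
       -0.00067167]), 'joint_efforts': array([ 4.81965380e-04, -4.31234729e+01, -2.44219548e+01,  7.16570509e-02,
        5.58310084e-02, -1.18503563e-04]), 'tool_pos': array([ 0.17497251, -0.49483392,  0.40404384]), 'tool_rot': array([-1.69259524,  1.56925617,  1.78881664]), 'contact_force': array([ 0.83803177, -0.45587724, -0.1282132 ]), 'torque': array([ 0.02003013, -0.0443553 ,  0.01622339]), 'opening': 0.09213351360098357}
side {'fx': 404.85679690677915, 'fy': 404.85679690677915, 'cx': 315.41208924971073, 'cy': 196.71488172805863, 'world_to_cam': array([[ 0.99934688, -0.03572927, -0.00540701, -0.51644057],
       [-0.02045607, -0.43599964, -0.89971432,  0.05419901],
       [ 0.02978868,  0.8992373 , -0.43644576,  1.12580191],
       [ 0.        ,  0.        ,  0.        ,  1.        ]])}
top {'fx': 454.3578366141755, 'fy': 454.3578366141755, 'cx': 322.11923317048917, 'cy': 196.6847590091906, 'world_to_cam': array([[ 0.01752539, -0.99982389, -0.00671263, -0.01771568],
       [-0.99151458, -0.01651405, -0.1289423 ,  0.52684368],
       [ 0.12880874,  0.00891544, -0.99162938,  1.21567333],
       [ 0.        ,  0.        ,  0.        ,  1.        ]])}
wrist {'fx': 279.1070682916702, 'fy': 279.1070682916702, 'cx': 321.9957274265811, 'cy': 198.143520741111, 'T_tool_cam': array([[-1.66911738e-04, -2.62440462e-01,  9.64948173e-01,
         1.95561863e-02],
       [ 9.99999912e-01, -4.14974522e-04,  6.01126769e-05,
        -3.14841337e-04],
       [ 3.84652908e-04,  9.64948098e-01,  2.62440508e-01,
        -7.20684980e-02],
       [ 0.00000000e+00,  0.00000000e+00,  0.00000000e+00,
         1.00000000e+00]])}
```

View pics/top0.png

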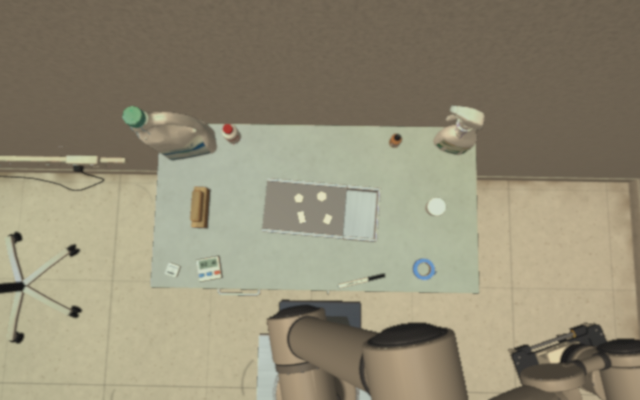

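View pics/side0.png

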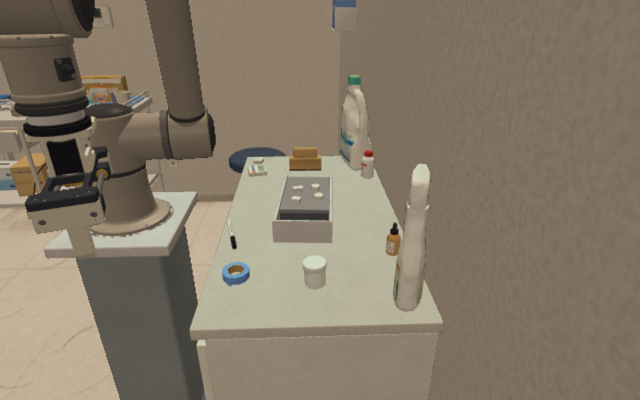

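View pics/wrist0.png

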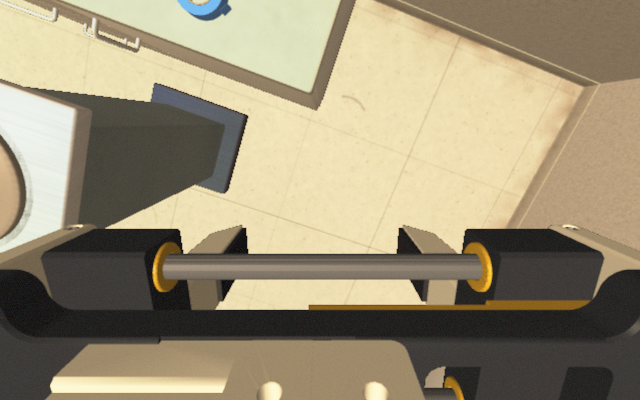

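The top view shows the board at about (320,210) with the trough at its right end (world −y). The scraper is on the left at (200,207), the pot at (436,207), the tape at (424,268) and the dropper at (395,140). Next I'll enlarge it for measurement.

```bash
python3 - <<'E'
import cv2
im=cv2.imread("pics/top0.png")
cv2.imwrite("pics/tb.png",cv2.resize(im[170:250,255:388],None,fx=6,fy=6,interpolation=cv2.INTER_CUBIC))
cv2.imwrite("pics/ts.png",cv2.resize(im[175:240,170:230],None,fx=8,fy=8,interpolation=cv2.INTER_CUBIC))
E
```

```text
(no output)
```

View pics/tb.png

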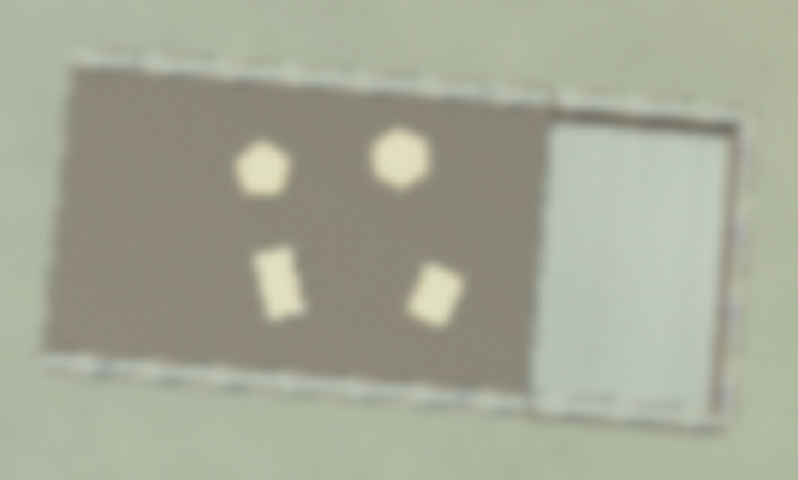

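View pics/ts.png

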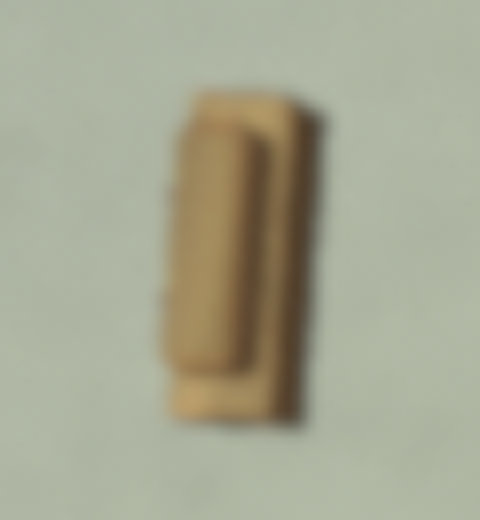

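```bash
cat > h.py <<'E'
import numpy as np
from cell import readout, cams
def ray(c,u,v,z,W=None):
    W=c["world_to_cam"] if W is None else W
    R,t=W[:3,:3],W[:3,3]; o=-R.T@t
    d=R.T@np.array([(u-c["cx"])/c["fx"],(v-c["cy"])/c["fy"],1])
    return o+d*(z-o[2])/d[2]
def proj(c,p,W=None):
    W=c["world_to_cam"] if W is None else W
    q=W[:3,:3]@np.array(p)+W[:3,3]; return np.array([c["fx"]*q[0]/q[2]+c["cx"],c["fy"]*q[1]/q[2]+c["cy"]])
from scipy.spatial.transform import Rotation as Ro
def wristW(c,s):
    T=np.eye(4);T[:3,:3]=Ro.from_euler("xyz",s["tool_rot"]).as_matrix();T[:3,3]=s["tool_pos"]
    return np.linalg.inv(T@c["T_tool_cam"])
E
python3 - <<'E'
from h import *
c=cams.read_camera("top")
f=lambda x,y,k,x0,y0,z: ray(c,(x+.5)/k-.5+x0,(y+.5)/k-.5+y0,z)
P=[f(x,y,6,255,170,.046) for x,y in [(75,67),(45,353),(533,397),(551,107)]]
P=np.array(P);print(P.round(4)); 
print("sides",[np.linalg.norm(P[i]-P[(i+1)%4]).round(4) for i in range(4)])
m=P.mean(0); ax=(P[0]+P[1]-P[2]-P[3])/2; print("board",m,"yaw(y axis)",np.arctan2(-ax[0],ax[1]))
yaw=np.arctan2(-ax[0],ax[1]); R=np.array([[np.cos(yaw),np.sin(yaw)],[-np.sin(yaw),np.cos(yaw)]])
for n,x,y in [("pent",263,168),("hex",400,158),("c",279,284),("a",436,295)]:
    p=f(x,y,6,255,170,.058);print(n,p,R@(p-m)[:2])
S=np.array([f(x,y,8,170,175,.08) for x,y in [(187,118),(253,122),(240,377),(165,370)]])
print(S.round(4),S.mean(0),[np.linalg.norm(S[i]-S[(i+1)%4]).round(4) for i in range(4)])
B=np.array([f(x,y,8,170,175,.046) for x,y in [(194,95),(294,97),(275,420),(170,416)]])
print(B.round(4),B.mean(0),[np.linalg.norm(B[i]-B[(i+1)%4]).round(4) for i in range(4)])
for Q in(S,B):
  d=(Q[0]+Q[1]-Q[2]-Q[3]);print("long dir yaw",np.arctan2(d[1],d[0]))
print("pot",ray(c,436,207,.055),"tape",ray(c,424,268.5,.02),"drop",ray(c,395,140,.06))
s=readout.observe();print(Ro.from_euler("xyz",s["tool_rot"]).as_matrix().round(3))
E
```

```text
[[ 0.567   0.1427  0.046 ]
 [ 0.4364  0.1519  0.046 ]
 [ 0.4204 -0.068   0.046 ]
 [ 0.5521 -0.0747  0.046 ]]
sides [np.float64(0.131), np.float64(0.2205), np.float64(0.1319), np.float64(0.2179)]
board [0.49397856 0.03795081 0.046     ] yaw(y axis) -0.07042932425937555
pent [0.52044952 0.0549664  0.058     ] [0.02520793 0.0188362 ]
hex [ 0.52600878 -0.00654247  0.058     ] [ 0.03508186 -0.04212897]
c [0.46829447 0.0465427  0.058     ] [-0.02622504  0.00676318]
a [ 0.46455863 -0.02371929  0.058     ] [-0.0250072  -0.06358752]
[[0.5351 0.3347 0.08  ]
 [0.5342 0.3127 0.08  ]
 [0.4493 0.3126 0.08  ]
 [0.4512 0.3374 0.08  ]] [0.4924549  0.32433906 0.08      ] [np.float64(0.0221), np.float64(0.0849), np.float64(0.0249), np.float64(0.084)]
[[0.5479 0.3428 0.046 ]
 [0.5478 0.3085 0.046 ]
 [0.4373 0.3094 0.046 ]
 [0.4381 0.3451 0.046 ]] [0.49279632 0.32646124 0.046     ] [np.float64(0.0343), np.float64(0.1105), np.float64(0.0357), np.float64(0.1099)]
long dir yaw -0.015362846285115167
long dir yaw -0.013910747856630346
pot [ 0.50145953 -0.31586379  0.055     ] tape [ 0.33644179 -0.28928733  0.02      ] drop [ 0.68329215 -0.20545869  0.06      ]
[[-0.     0.333 -0.943]
 [ 0.001 -0.943 -0.333]
 [-1.    -0.001 -0.   ]]
```

```bash
python3 -m inch '25 32 0 -0.045 1;25 32 0 -0.045 1;25 32 0 -0.045 1;25 32 0 -0.045 1;25 32 0 -0.045 1;25 32 0 -0.045 1;25 32 0 -0.045 1;25 32 0 -0.04 1' 40; python3 -m inch '10 40 -5 0 1;10 40 -5 0 1;10 40 -5 0 1;10 40 -5 0 1;10 40 -5 0 1;10 40 -5 0 1;10 40 -5 0 1;10 40 -5 0 1'
```

```text
time: 0.87
tool_pos: [0.3757, -0.2371, 0.4048]
tool_rot: [2.078, 1.571, -1.082]
contact_force: [0.5, -0.0, 0.6]
opening: 0.0918
time: 1.53
tool_pos: [0.4549, 0.0832, 0.3646]
tool_rot: [2.536, 1.57, -0.621]
contact_force: [1.4, -1.1, 0.1]
opening: 0.0916
```

```bash
python3 -m inch '6 38 -5 0 1;6 38 -5 0 1;6 38 -5 0 1;6 38 -5 0 1;6 38 -5 0 1;5 32 -5 0 1;3 20 -5 0 1;0 0 0 0 1'; python3 - <<'E'
from h import *
import cv2
s=readout.observe();c=cams.read_camera("wrist");cv2.imwrite("pics/w1.png",c["color"][:,:,::-1])
R=Ro.from_euler("xyz",s["tool_rot"]).as_matrix();print(s["tool_pos"],R.round(3),np.arctan2(R[1,1],R[0,1]))
W=wristW(c,s)
# predicted ridge corners
a=-.015;l=np.array([np.cos(a),np.sin(a)]);t=np.array([-l[1],l[0]])
for z in(.08,):
  for i,j in[(1,1),(1,-1),(-1,-1),(-1,1)]:
    p=np.array([.4926,.3255])+i*.042*l+j*.013*t; print(proj(c,[*p,z],W).round(1))
E
```

```text
time: 2.2
tool_pos: [0.4926, 0.3265, 0.3281]
tool_rot: [-0.217, 1.569, 2.913]
contact_force: [-1.2, -0.9, 0.3]
opening: 0.0916
[0.49255633 0.32652676 0.32807462] [[-0.001 -0.012 -1.   ]
 [ 0.    -1.     0.012]
 [-1.    -0.     0.001]] -1.5823063229261032
[308.6 159.5]
[340.4 159.6]
[338.5 253.4]
[309.5 253.3]
```

View pics/w1.png

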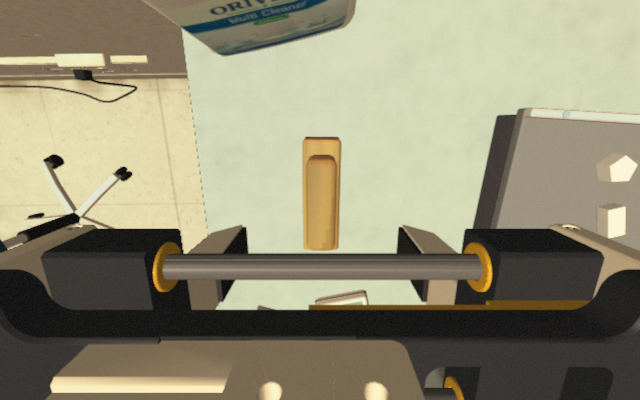

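The wrist view shows the ridge at columns 307–336 and rows 156–249, centred between the fingers. It sits within about 3 mm of the top-camera estimate, so I'll descend and grasp.

```bash
python3 -m inch '2 0 -30 0 1;0 0 -30 0 1;0 0 -25 0 1;0 0 -14 0 1;0 0 0 0 1;0 0 0 0 0;0 0 0 0 0;0 0 0 0 0' 45;  python3 -m inch '0 0 0 0 0;0 0 0 0 0;0 0 0 0 0;0 0 0 0 0'; python3 -m inch '0 0 0 0 0;0 0 0 0 0'
```

```text
time: 2.92
tool_pos: [0.4956, 0.3229, 0.2325]
tool_rot: [-2.729, 1.568, 0.397]
contact_force: [0.3, -0.1, -0.1]
opening: 0.0761
time: 3.25
tool_pos: [0.495, 0.3231, 0.2311]
tool_rot: [-2.788, 1.57, 0.339]
contact_force: [0.1, 0.7, -0.2]
opening: 0.0497
time: 3.42
tool_pos: [0.495, 0.3231, 0.2308]
tool_rot: [1.376, 1.571, -1.781]
contact_force: [0.2, 0.4, -0.2]
opening: 0.0363
```

```bash
python3 -m inch '0 2 0 0 0;0 0 0 0 0;0 0 0 0 0;0 0 0 0 0;0 0 0 0 0;0 0 0 0 0'; python3 - <<'E'
from h import *
import cv2
s=readout.observe();print(s["tool_pos"],s["opening"],s["contact_force"])
c=cams.read_camera("wrist");cv2.imwrite("pics/w2.png",c["color"][:,:,::-1])
E
```

```text
time: 3.92
tool_pos: [0.495, 0.325, 0.2307]
tool_rot: [0.632, 1.571, -2.525]
contact_force: [0.8, 0.6, -0.2]
opening: 0.0258
[0.49498038 0.32502382 0.23067812] 0.025823473648726718 [ 0.80573511  0.56039547 -0.19624275]
```

View pics/w2.png

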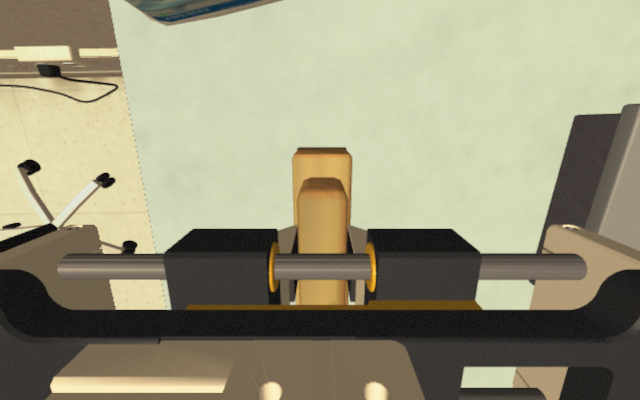

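```bash
python3 -m inch '0 0 15 0 0;0 0 35 0 0;0 -20 35 -0.02 0;1 -37 0 -0.02 0;1 -37 0 -0.018 0;1 -37 0 0 0;1 -37 0 0 0;1 -39 0 0 0'; python3 -m inch '0 0 0 0 0;0 0 0 0 0;0 0 0 0 0'; python3 - <<'E'
from h import *
import cv2
s=readout.observe();R=Ro.from_euler("xyz",s["tool_rot"]).as_matrix();print(s["tool_pos"],s["opening"],np.arctan2(R[1,1],R[0,1])+np.pi/2)
for n in("top","side","wrist"):
  c=cams.read_camera(n);im=c["color"][:,:,::-1]
  if n=="top": im=cv2.resize(im[160:260,240:390],None,fx=5,fy=5,interpolation=cv2.INTER_CUBIC)
  if n=="side": im=cv2.resize(im[120:270,200:400],None,fx=4,fy=4,interpolation=cv2.INTER_CUBIC)
  cv2.imwrite(f"pics/{n}3.png",im)
E
```

```text
time: 4.63
tool_pos: [0.4995, 0.1165, 0.3157]
tool_rot: [0.786, 1.57, -2.428]
contact_force: [0.4, -0.4, -1.5]
opening: 0.0258
time: 4.88
tool_pos: [0.5, 0.1181, 0.3157]
tool_rot: [-0.517, 1.57, 2.551]
contact_force: [-0.2, -0.4, -1.5]
opening: 0.0257
[0.4999986  0.11808727 0.31568403] 0.025670883551111082 -0.07414204898363375
```

View pics/top3.png

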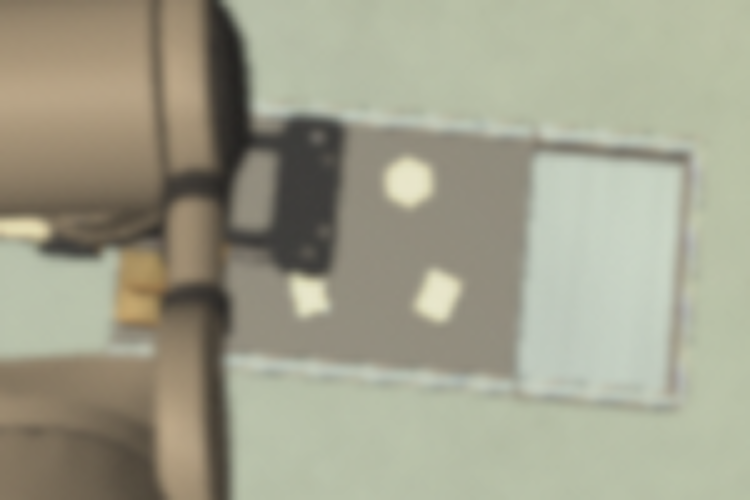

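View pics/side3.png

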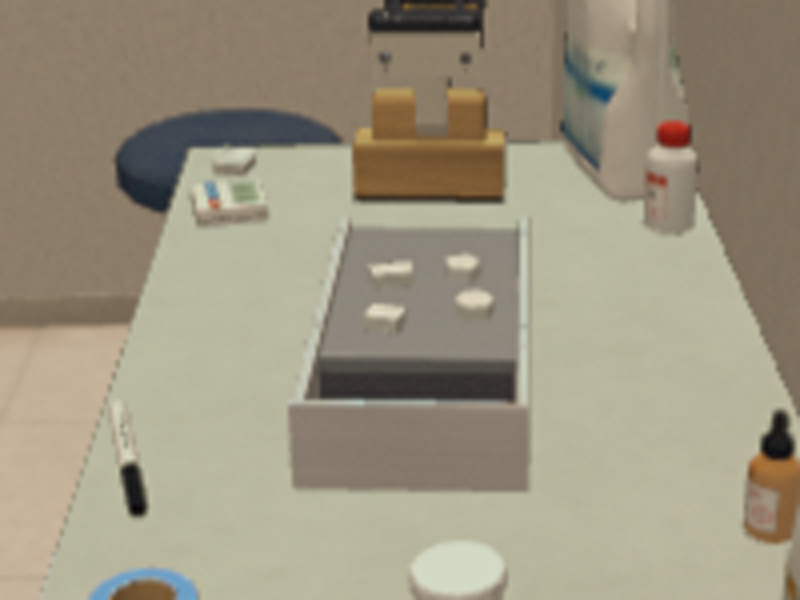

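View pics/wrist3.png

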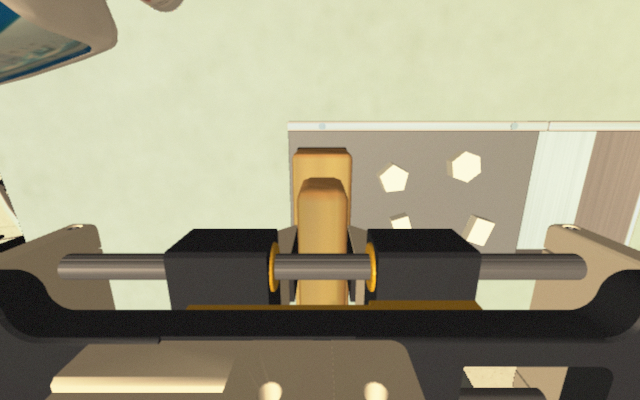

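```bash
python3 - <<'E'
from h import *
s=readout.observe()
c=cams.read_camera("side");f=lambda x,y,z: ray(c,(x+.5)/4-.5+200,(y+.5)/4-.5+120,z)
m=np.array([.494,.038]);yaw=-.0704;R=np.array([[np.cos(yaw),np.sin(yaw)],[-np.sin(yaw),np.cos(yaw)]])
B=lambda p:(R@(p[:2]-m)*1e3).round(1)
print("side scraper bottom",B(f(355,199,.085)),B(f(504,199,.085)))
print("deck near edge",B(f(322,358,.046)),B(f(517,358,.046)))
print("rail tops out near",B(f(292,404,.062)),B(f(528,404,.062)))
print("tcp",B(s["tool_pos"]))
c=cams.read_camera("wrist");W=wristW(c,s)
print("wrist rail inner",B(ray(c,320,131,.055,W)),B(ray(c,500,131,.055,W)),"scr end",B(ray(c,296,150,.131,W)),B(ray(c,350,150,.131,W)),"deck edge",B(ray(c,290,200,.046,W)),"trough",B(ray(c,525,220,.046,W)))
E
```

```text
side scraper bottom [-58.5  73. ] [52.4 75.3]
deck near edge [ -64.3 -107.7] [  63.2 -104.6]
rail tops out near [ -71.5 -198. ] [  70.1 -194.5]
tcp [ 0.1 81.5]
wrist rail inner [64.8 84. ] [ 64.6 -67.2] scr end [56.2 97.6] [56.2 66. ] deck edge [  2.1 112.1] trough [ -17.9 -110.2]
```

```bash
python3 -m inch '1 0 -15 0 0;0 0 -12 0 0;0 0 -7 0 0;0 0 -3 0 0;0 0 0 0 0;0 0 0 0 0;0 0 0 0 0' 50; python3 - <<'E'
from h import *
import cv2
s=readout.observe();print(s["tool_pos"],s["contact_force"])
c=cams.read_camera("side");im=c["color"][:,:,::-1]
cv2.imwrite("pics/side4.png",cv2.resize(im[120:270,200:400],None,fx=4,fy=4,interpolation=cv2.INTER_CUBIC))
E
```

```text
time: 5.72
tool_pos: [0.5012, 0.1182, 0.2793]
tool_rot: [-3.052, 1.57, 0.017]
contact_force: [0.1, 0.6, -1.8]
opening: 0.0256
[0.50123703 0.11817344 0.27933198] [ 0.05214089  0.57849842 -1.81923847]
```

View pics/side4.png

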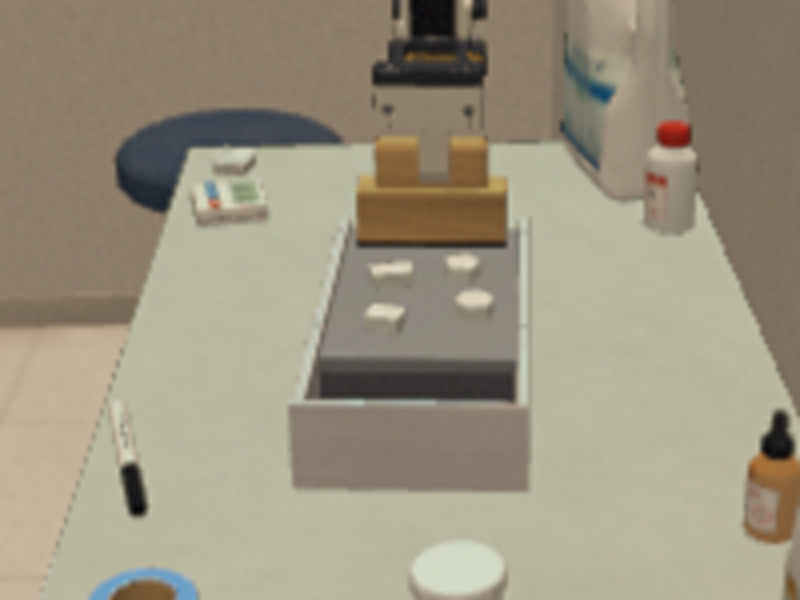

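The scraper stands between the rails, with its foot at (357–507, 245) about 2–3 mm above the deck. I'll lower it 2 mm and sweep.

```bash
python3 -m inch '0 0 -2 0 0;-1 -14 0 0 0;-1 -14 0 0 0;-1 -14 0 0 0;-1 -14 0 0 0;-1 -14 0 0 0;-1 -14 0 0 0;0 0 0 0 0'; python3 - <<'E'
from h import *
import cv2
s=readout.observe();print(s["tool_pos"],s["contact_force"])
c=cams.read_camera("side");im=c["color"][:,:,::-1]
cv2.imwrite("pics/side5.png",cv2.resize(im[120:270,200:400],None,fx=4,fy=4,interpolation=cv2.INTER_CUBIC))
E
```

```text
time: 6.43
tool_pos: [0.495, 0.0322, 0.277]
tool_rot: [2.197, 1.57, -1.019]
contact_force: [1.0, -1.0, -1.5]
opening: 0.0256
[0.49501876 0.03222332 0.27696678] [ 0.96156817 -0.99049934 -1.50822855]
```

View pics/side5.png

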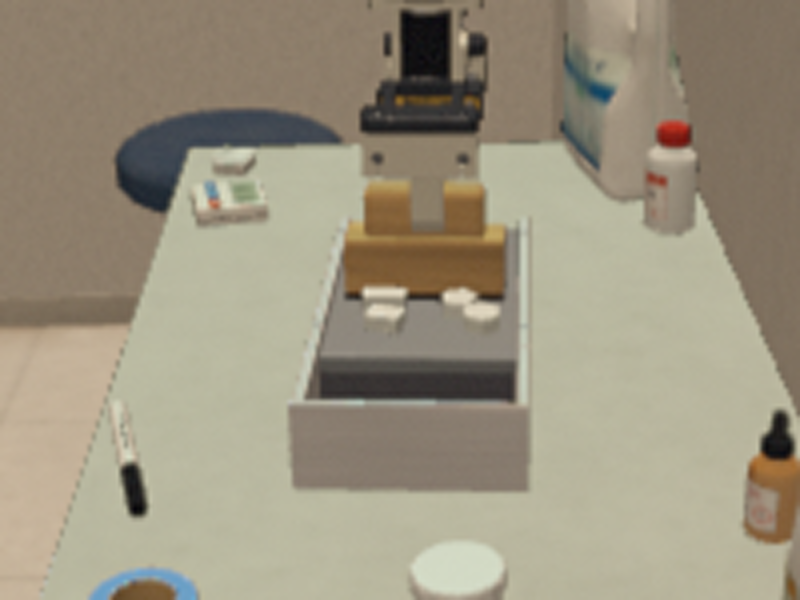

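The sweep is working: all four chips are bunched ahead of the blade and the scraper is clear of both rails. I'll continue.

```bash
python3 -m inch '-0.5 -14 0 0 0;-0.5 -14 0 0 0;-1 -14 0 0 0;-1 -14 0 0 0;-1 -14 0 0 0;-1 -14 0 0 0;-1 -14 0 0 0;-1 -12 0 0 0';python3 -m inch '0 0 0 0 0;0 0 0 0 0;0 0 0 0 0'; python3 - <<'E'
from h import *
import cv2
s=readout.observe();print(s["tool_pos"],s["contact_force"])
c=cams.read_camera("side");im=c["color"][:,:,::-1]
cv2.imwrite("pics/side6.png",cv2.resize(im[120:270,200:400],None,fx=4,fy=4,interpolation=cv2.INTER_CUBIC))
c=cams.read_camera("top");im=c["color"][:,:,::-1]
cv2.imwrite("pics/top6.png",cv2.resize(im[160:260,240:390],None,fx=5,fy=5,interpolation=cv2.INTER_CUBIC))
E
```

```text
time: 7.15
tool_pos: [0.4881, -0.0762, 0.2769]
tool_rot: [3.08, 1.57, -0.134]
contact_force: [0.9, 0.3, -1.0]
opening: 0.0259
time: 7.4
tool_pos: [0.488, -0.0754, 0.2767]
tool_rot: [-1.246, 1.57, 1.823]
contact_force: [0.2, 0.1, -1.5]
opening: 0.0257
[ 0.48803717 -0.07539903  0.27674991] [ 0.1653127   0.11525717 -1.4565163 ]
```

View pics/side6.png

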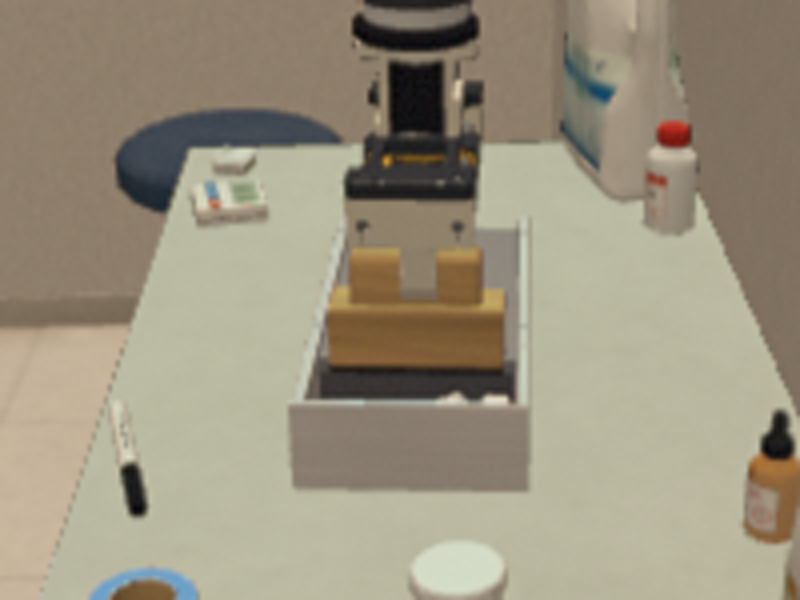

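View pics/top6.png

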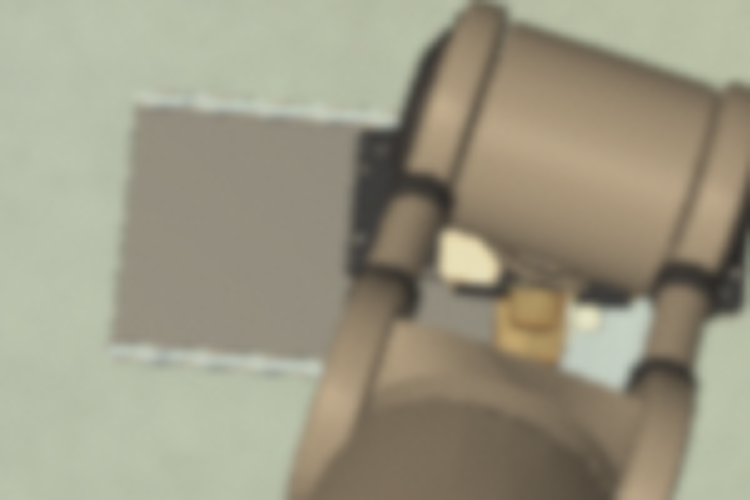

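The deck is clear behind the blade and white chips show in the trough. I'll lift, carry the scraper back, and check the trough before setting down.

```bash
python3 -m inch '0 0 15 0 0;0 0 25 0 0;1 30 5 0 0;2 40 0 0 0;2 40 0 0 0;2 40 0 0 0;2 40 0 0 0;2 40 0 0 0';python3 -m inch '0 40 0 0 0;0 34 0 0 0;0 14 0 0 0;0 0 0 0 0;0 0 0 0 0'; python3 - <<'E'
from h import *
import cv2
s=readout.observe();print(s["tool_pos"],s["contact_force"])
c=cams.read_camera("side");im=c["color"][:,:,::-1]
cv2.imwrite("pics/side7.png",cv2.resize(im[120:270,200:400],None,fx=4,fy=4,interpolation=cv2.INTER_CUBIC))
c=cams.read_camera("top");im=c["color"][:,:,::-1]
cv2.imwrite("pics/top7.png",cv2.resize(im[160:260,240:390],None,fx=5,fy=5,interpolation=cv2.INTER_CUBIC))
c=cams.read_camera("wrist");cv2.imwrite("pics/w7.png",c["color"][:,:,::-1])
E
```

```text
time: 8.17
tool_pos: [0.4984, 0.1566, 0.3219]
tool_rot: [-2.755, 1.571, 0.314]
contact_force: [1.2, 0.1, -1.5]
opening: 0.0255
time: 8.58
tool_pos: [0.4985, 0.2427, 0.3215]
tool_rot: [0.979, 1.57, -2.234]
contact_force: [0.3, -0.3, -0.7]
opening: 0.0257
[0.49850855 0.2426609  0.32145254] [ 0.25811824 -0.33388495 -0.7231358 ]
```

View pics/side7.png

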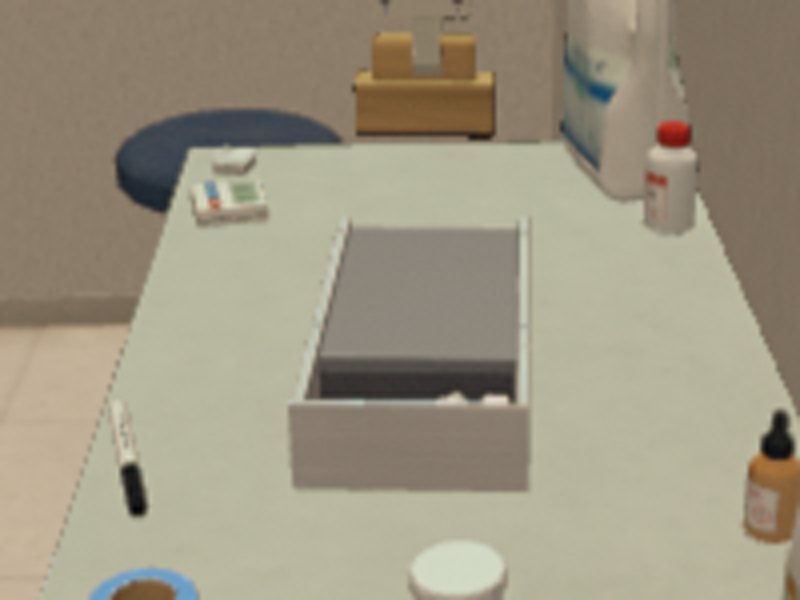

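View pics/top7.png

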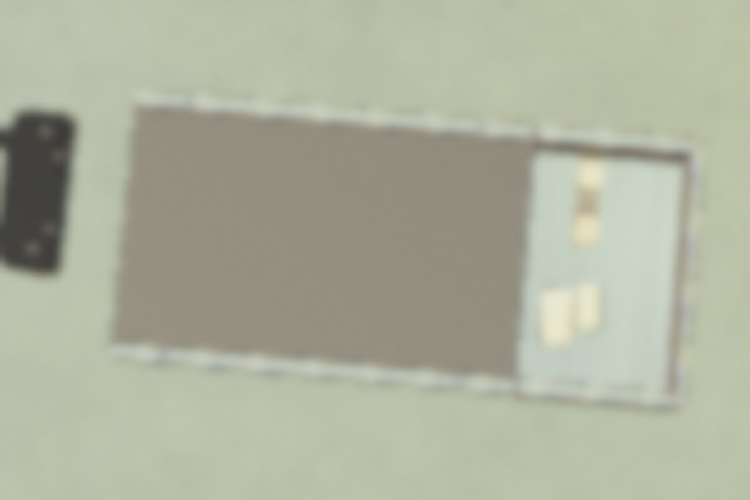

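View pics/w7.png

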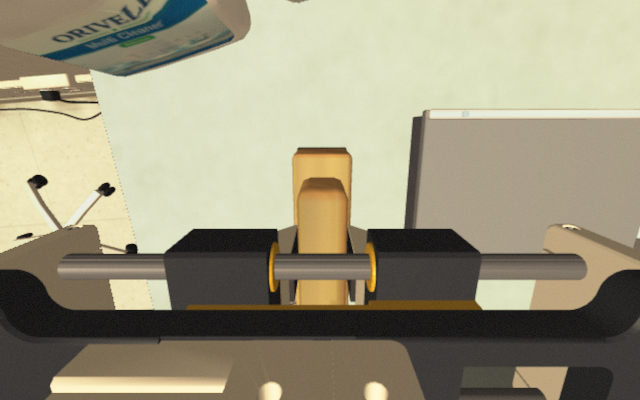

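All four chips are in the trough: (590,170), (586,230), (557,318) and (588,307) in the enlarged top view. The deck is empty, so I'll lower the scraper.

```bash
python3 -m inch '0 0 -25 0 0;0 0 -30 0 0;0 0 -20 0 0;0 0 -8 0 0;0 0 -5 0 0;0 0 0 0 0;0 0 0 0 0;0 0 0 0 0'
```

```text
time: 9.4
tool_pos: [0.4996, 0.242, 0.2351]
tool_rot: [-2.796, 1.568, 0.272]
contact_force: [-0.7, -0.4, -0.8]
opening: 0.0258
```

```bash
python3 -m inch '0 0 -2 0 0;0 0 -1 0 0;0 0 0 0 0;0 0 0 0 0'; python3 -m inch '0 0 -1 0 0;0 0 0 0 0;0 0 0 0 0'; python3 -m inch '0 0 -1 0 0;0 0 0 0 0;0 0 0 0 0'
```

```text
time: 9.73
tool_pos: [0.499, 0.2421, 0.2309]
tool_rot: [3.102, 1.571, -0.112]
contact_force: [0.0, -0.8, -1.1]
opening: 0.0256
time: 9.98
tool_pos: [0.499, 0.2421, 0.2306]
tool_rot: [-2.88, 1.57, 0.188]
contact_force: [-1.7, -0.5, 4.7]
opening: 0.0259
time: 10.23
tool_pos: [0.499, 0.2422, 0.2306]
tool_rot: [-2.885, 1.569, 0.183]
contact_force: [-3.5, -1.6, 13.7]
opening: 0.0258
```

Contact is confirmed: the force rose from 5 to 14 N and z held at 0.2306. I'll ease off 1 mm, open, and retreat upward.

```bash
python3 -m inch '0 0 1 0 0;0 0 0 0 0.6;0 0 0 0 0.6;0 0 0 0 0.6;0 0 0 0 0.6;0 0 0 0 0.8;0 0 0 0 0.8;0 0 0 0 0.8'; python3 -m inch '0 0 0 0 0.8;0 0 0 0 0.8;0 0 0 0 0.8'
```

```text
time: 10.9
tool_pos: [0.499, 0.242, 0.2296]
tool_rot: [0.687, 1.571, -2.528]
contact_force: [0.4, -0.9, 0.3]
opening: 0.0681
time: 11.15
tool_pos: [0.499, 0.242, 0.2297]
tool_rot: [1.112, 1.571, -2.103]
contact_force: [0.6, 0.3, 0.4]
opening: 0.0735
```

```bash
python3 -m inch '0 0 15 0 0.8;0 0 30 0 0.8;0 0 35 0 0.8;0 0 35 0 0.8;-10 -35 15 0 0.8;-10 -35 0 0 0.8;-10 -35 0 0 0.8;-10 -35 0 0 0.8'; python3 -m inch '-10 -35 0 0 0.8;-10 -35 0 0 0.8;-10 -35 0 0 0.8;-10 -35 0 0 0.8;0 -35 0 0 0.8;0 -35 0 0 0.8;0 0 0 0 0.8;0 0 0 0 0.8'; python3 - <<'E'
from h import *
import cv2
s=readout.observe();print(s["tool_pos"],s["contact_force"])
c=cams.read_camera("side");cv2.imwrite("pics/side9.png",c["color"][:,:,::-1])
c=cams.read_camera("top");cv2.imwrite("pics/top9.png",c["color"][:,:,::-1])
E
```

```text
time: 11.82
tool_pos: [0.4581, 0.1009, 0.3602]
tool_rot: [3.103, 1.57, -0.111]
contact_force: [0.2, -0.3, 0.4]
opening: 0.0737
time: 12.48
tool_pos: [0.4188, -0.1094, 0.3597]
tool_rot: [-2.606, 1.571, 0.459]
contact_force: [-0.5, 0.3, -0.2]
opening: 0.0738
[ 0.41880804 -0.10936251  0.35973949] [-0.46176566  0.34815066 -0.15847478]
```

View pics/side9.png

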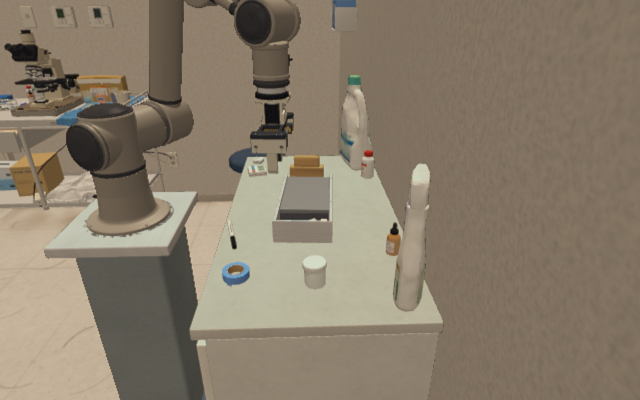

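View pics/top9.png

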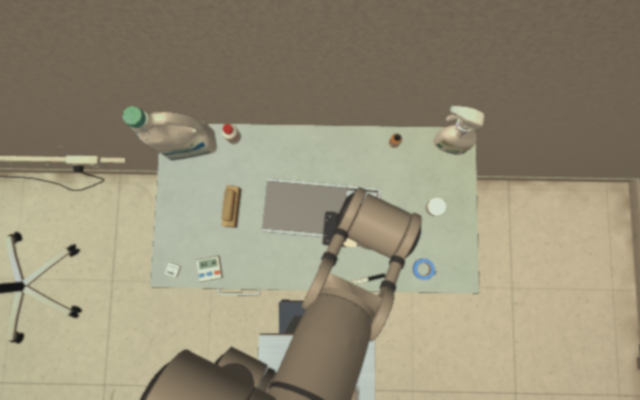

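The scraper stands upright beside the board at (231,206) in the top view. The pot (436,207), tape (424,268) and dropper (395,140) are at the same pixels as before, the arm is clear, and the deck shows no chips. I'll hand it in.

```bash
python3 -c "
from cell import workorder; print(workorder.hand_in())"
```

```text
the job is handed in; nothing more can be done
None
```

I gripped the scraper by its ridge and swept all four offcuts along the deck into the catch trough in one held pass. I then stood the scraper upright on the cabinet top by the board's open (+y) end and let go. The job was handed in at about 12.6 s, well under the 48 s limit.

- **Offcuts:** With the arm clear of the trough, the top view showed all four inside it and the deck empty. In the final pictures the arm covered part of the trough, so I didn't count all four again there.
- **Scraper:** It stands upright at about (0.50, 0.24) m, released, with the gripper retracted.
- **Bystanders:** The pot, tape roll and dropper bottle were at the same image positions as at the start.
- **Forces:** The highest contact force I saw was about 14 N, while setting the scraper down.
- **Disagreement:** While I centred the scraper between the rails, the side and wrist cameras differed by about 2–3 mm. I shifted it 1 mm; the 9 mm gap to each rail covered the rest.

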